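Slide the microtube rack home into the corner locator

ROBOT

A 6-joint arm with a two-finger parallel gripper is mounted at the origin on a cart in front of the work surface, level with it; the furniture and walls round the work are solid. World frame = base frame: x ahead of the robot, y to its left, z up, the work surface at z = 0. Lengths are in m, angles in rad, forces in N, time in s.
With the tool pointing down it reaches from about 0.3 to 0.75 m from the base axis. Payload 8.5 kg.
Tool frame: the origin (TCP) lies at the very end of the fingers, on their centre line; the grasp point (between the pads) lies hold_point_z behind it (hold_point_z is the distance from the TCP to the grasp point, in m); z points along the fingers, y is the direction in which the jaws open and shut (so a half turn about z gives the same grasp; the last joint's range is limited). The gripper opens to 88 mm and grips with 3 to 60 N. Pads are 18 mm wide; open, the fingers measure 123 mm over their backs; the gripper's body (75 mm by 187 mm) begins 45 mm behind the grasp point.
Start: joints at [-1.457, 0.381, 1.297, -0, 1.464, -0.215], TCP at [0.178, -0.521, 0.239] pointing down, gripper open.
Joint ranges: [-3.11, 3.11], [-0.89, 2.33], [0.22, 2.48], [-1.42, 4.56], [0.17, 2.85], [-2.88, 2.88]. Speed limits (rad/s): [2.39, 2.39, 3.14, 3.14, 3.14, 3.14].

INTERFACE

Orientations are given as a rotation vector (axis times angle).
In Python, from bench import state, grab_frame, hand_in, hold_point_z gives the robot as it stands.
- The arm moves only by the tool step_arm, never from a script. Its argument "motion" is a list of rows, each a list of 6 numbers: the shift along the tool's x, y, z in mm, then the turn, a rotation vector about the tool's x, y, z in degrees. A call has exactly 10 rows; each row shifts and turns the commanded pose from where the row before left it, along the tool's axes as they then stand; what a row does not reach is not made up. A row lasts 1/10 s, in which the tool goes at most 50 mm and 8.59 degrees, less where a joint would pass 70% of its speed; a pose out of reach is approached as far as the arm can. A call is refused whole if a number of a shift passes 50 or a number of a turn 8.59, either way. A call with a gripper value outside its range is refused whole. "claw" is the opening, from -1 (shut) to 1 (fully open), set as the call begins (left out, the last holds). The fingers move at their own pace and stop on an object; "newtons" is the grip in N (left out, the last holds). Time passes only in rows, so rows that do not move let the fingers close, or fill a call up. It gives the time, the measured TCP pose, the force and the opening at its end, in the units of the state.
- state(): the state, without advancing time (a new reading comes with each control period).
- grab_frame(name): name is "scene" or "top" or "wrist"; returns a dict with "pixels" (400x640x3 uint8, blue, green, red), "intrinsics" (3x3 intrinsics, pixels), "k1" (the pictures are not rectified: a ray, as slopes to the right and down, at radius r is drawn at 1 + k1 r^2 times it, then the intrinsics apply), "extrinsics" (4x4, takes a point from world to camera coordinates). Camera axes: x right, y down, z forward; pixel columns grow to the right and rows downward; lengths in m; the calibration is good to about 2 mm. A picture is of the moment at which its call begins. There is no depth.
- hand_in(): hands the job in, once; it reports no verdict.
The state is a dict: "clock": time; "q": joint angles; "joint_vel": joint speeds; "effort": joint torques, N m; "ee_pos": TCP position; "orientation": TCP orientation; "wrist_force": force on the tool from outside, world axes, zero at the start; "wrist_torque": the same for the moment, N m; "gripper_width": finger opening in m.
Only numpy, scipy, OpenCV 4.12 (cv2) and the standard library are available. Lean on these libraries where they do the work, as an engineer would, in place of code of your own. Each camera call takes 0.05 s, during which the arm holds its last target. There are 200 camera calls.

TASK

Push the orange microtube rack along the bench into the inside corner of the blue corner locator, so that one long side lies flush against the locator's longer rail and its far end lies flush against the shorter rail. Only push it, never lifting or tipping it off the bench, and leave the bottles, vials and other things around it where they are.

Things in the scene. Friction and masses are not known exactly. Their poses are not given: they have to be found in the camera images.
- rack: orange microtube rack, a solid block 108 mm long (its own y), 58 mm wide (its own x), 24 mm tall, about 0.15 kg, loose on the bench; origin at the centre of its underside, z up. It starts nearer the robot and to the right of the corner, its long sides within about 0.3 rad of the locator's long rail.
- locator: blue L-shaped corner locator fixed to the bench; origin at the inside corner of its two rails, on the bench, z up. Long rail: 130 mm along its -x (towards the robot), inner face y = 0, facing its -y (right). Short rail: 90 mm along its -y, inner face x = 0, facing its -x. Rails 20 mm high, 8 mm thick; screw flanges outside, to 24 mm from the inner faces.
- home (a point): point on the bench where the rack's origin lies when it is home: 54 mm along -x and 29 mm along -y from the locator's origin; axes as the locator's. The rack's own y then lies along the locator's x. Tall fixed equipment stands to both sides: a grey mixer on the right (y below 0.17), a plate reader on the left (y above 0.42); a broad hand fits between them best lengthwise along x.
- vial_a: amber screw vial with black cap, 25 mm diameter, 50 mm tall, standing; bystander; origin at the centre of its underside
- vial_b: a second vial just like vial_a; bystander
- orange_bottle: small white bottle with an orange cap, 45 mm diameter, 93 mm tall, standing; bystander; origin at the centre of its underside
- amber_bottle: amber glass bottle with a pale cap, 48 mm diameter, 109 mm tall, standing; bystander; origin at the centre of its underside
- marker: red and white marker pen lying flat, 135 mm long (its own y), 17 mm thick; bystander
- dish: clear petri dish, 92 mm diameter, 15 mm tall; bystander; origin at the centre of its underside
- yellow_rack: empty yellow tube rack, 198 x 90 x 54 mm (long side along its own x); bystander; origin at the centre of its underside

How it is judged:
At the end, for the whole second after the job is handed in: The rack rests flat in the corner, its centre within 3.5 mm of the home position towards either rail, its long side within 0.05 rad of the long rail, at rest (x of rack in the frame of locator between -0.0575 and -0.05 m and y of rack in the frame of locator between -0.0325 and -0.025 m and angle between the y axis of rack and the x axis of locator, either way round below 0.05 rad and height (world z) of rack below 0.003 m and angle between rack's own z axis and vertical below 0.05 rad and linear speed of rack below 0.01 m/s); the robot touches nothing.
It fails at once if the orange rack is lifted or tipped off the bench (height (world z) of rack above 0.008 m or angle between rack's own z axis and vertical above 0.15 rad).
It fails at once if a bottle, vial, marker, dish or the yellow rack is pushed away from its place or tipped (distance of any of vial_a, vial_b, orange_bottle, amber_bottle, marker, dish, yellow_rack from where it was at the start of the episode above 0.015 m or angle between any of vial_a, vial_b, orange_bottle, amber_bottle, dish, yellow_rack's own z axis and vertical above 0.3 rad).
It also fails if it takes over 54 s, if anything falls off the work surface, if the arm or the gripper's body presses on something with over 40 N, if the wrist force passes 120 N, or if a joint passes its speed limit or range.

## Working session

There is one attempt and no reset: what is moved stays moved. The work goes in short steps, Python scripts to look and compute and a tool call to move; the robot and the scene stay as the last step left them, time stands still between calls to the robot, and variables do not carry over. Pictures are saved under pics/ and viewed, about 8 in all and at most 12, crops included, and the job is handed in when it is done.

Besides the shell and the picture viewer there is one more tool, called as name(argument=value, ...), one argument or row to a line, values as JSON. step_arm: Moves the arm, as the interface text tells. Its arguments: {"type":"object","properties":{"motion":{"type":"array","items":{"type":"array","items":{"type":"number"}}},"claw":{"type":"number"},"newtons":{"type":"number"}},"required":["motion"]}

```bash
mkdir -p pics; cat > h.py <<'E'
import numpy as np, cv2
from bench import state, grab_frame, hand_in, hold_point_z
def save(name,fn,crop=None,s=1):
    f=grab_frame(name); im=f["pixels"].copy()
    if crop: x0,y0,x1,y1=crop; im=im[y0:y1,x0:x1]
    if s!=1: im=cv2.resize(im,None,fx=s,fy=s,interpolation=cv2.INTER_CUBIC)
    cv2.imwrite("pics/"+fn,im); np.savez("pics/"+fn+".npz",**{k:np.array(f[k]) for k in("pixels","intrinsics","k1","extrinsics")})
    return f
def load(fn): return dict(np.load("pics/"+fn+".npz"))
def w(f,u,v,z=0.):
    K=f["intrinsics"];k=float(f["k1"]);E=f["extrinsics"]
    d=np.array([(u-K[0,2])/K[0,0],(v-K[1,2])/K[1,1]]);p=d.copy()
    for _ in range(30): p=d/(1+k*(p@p))
    R=E[:3,:3];t=E[:3,3];c=-R.T@t;r=R.T@np.array([p[0],p[1],1])
    return c+r*(z-c[2])/r[2]
E
python3 - <<'E'
from h import *
f=save("top","top1.png");save("scene","sc1.png")
s=state();print(s["clock"],s["ee_pos"],s["orientation"],hold_point_z,f["k1"],f["extrinsics"])
E
```

```text
0.1 [ 0.17758164 -0.52028918  0.2382055 ] [-3.09796740e+00 -5.14018014e-01 -1.25855478e-04] 0.0187 -0.04846407177241403 [[-1.37898221e-03 -9.99959852e-01  8.85396156e-03  5.14445617e-02]
 [-9.93345373e-01  3.50081305e-04 -1.15173116e-01  4.51736897e-01]
 [ 1.15165393e-01 -8.95386343e-03 -9.93305975e-01  9.87472754e-01]
 [ 0.00000000e+00  0.00000000e+00  0.00000000e+00  1.00000000e+00]]
```

View pics/top1.png

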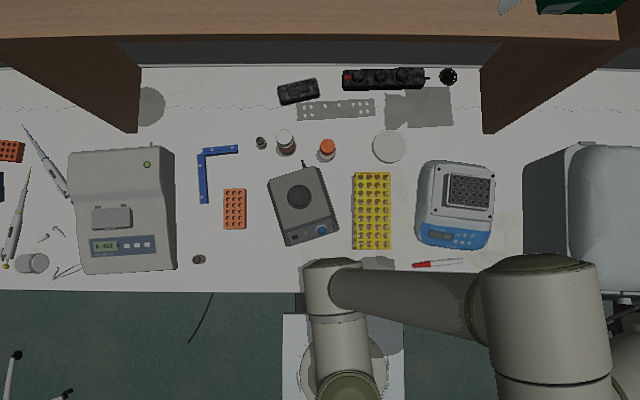

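View pics/sc1.png

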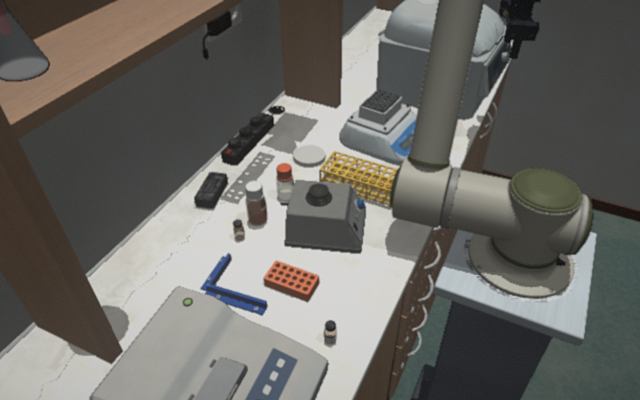

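The top view shows the locator's corner near (206,155), the rack at (235,209), a vial at (199,259), another at (261,143), and the mixer from x≈268. I'll enlarge that area.

```bash
python3 - <<'E'
from h import *
im=load("top1.png")["pixels"][135:275,170:345]
cv2.imwrite("pics/c1.png",cv2.resize(im,None,fx=4.2,fy=4.2,interpolation=cv2.INTER_CUBIC))
E
```

```text
(no output)
```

View pics/c1.png

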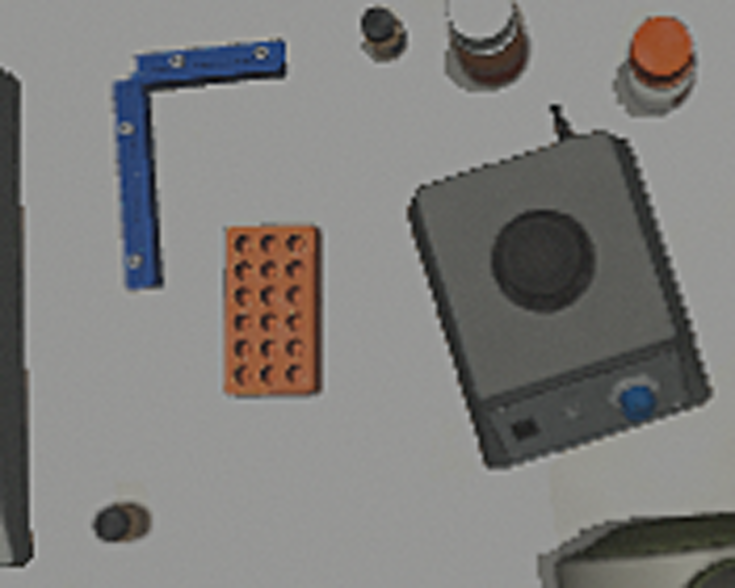

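```bash
python3 - <<'E'
from h import *
f=load("top1.png")
P=lambda x,y,z:w(f,170+(x+.5)/4.2-.5,135+(y+.5)/4.2-.5,z)
for n,x,y,z in [("corner",149,90,.02),("longend",161,286,.02),("shortend",286,76,.02),("rFL",226,227,.024),("rFR",315,226,.024),("rNR",315,394,.024),("rNL",227,394,.024),("vialcap",113,524,.05),("vialbase",138,522,0),("mixFL",412,187,.06),("mixNL",488,467,.05),("mixbaseNL",488,467,0.0),("vb",380,22,.05),("readerR",18,75,.1),("readerR0",28,565,.0)]: print(n,P(x,y,z).round(4))
E
```

```text
corner [0.5675 0.3698 0.02  ]
longend [0.4408 0.3577 0.02  ]
shortend [0.5765 0.2816 0.02  ]
rFL [0.4779 0.3164 0.024 ]
rFR [0.4785 0.2599 0.024 ]
rNR [0.3724 0.2576 0.024 ]
rNL [0.3724 0.3128 0.024 ]
vialcap [0.2928 0.3737 0.05  ]
vialbase [0.2919 0.3736 0.    ]
mixFL [0.4975 0.1938 0.06  ]
mixNL [0.3273 0.1466 0.05  ]
mixbaseNL [0.3269 0.151  0.    ]
vb [0.6038 0.217  0.05  ]
readerR [0.5585 0.4242 0.1   ]
readerR0 [0.2646 0.4433 0.    ]
```

step_arm(
  motion=[
    [0,0,0,0,0,-7.68],
    [0,0,0,0,0,-7.68],
    [0,0,0,0,0,-7.68],
    [0,0,0,0,0,-7.68],
    [0,0,0,0,0,-7.68],
    [0,0,0,0,0,-7.68],
    [0,0,0,0,0,-7.68],
    [0,0,0,0,0,-7.68],
    [0,0,0,0,0,-7.68],
    [0,0,0,0,0,-7.68],
  ],
  claw=0.0,
)

```text
clock: 1.1
ee_pos: [0.1776, -0.5204, 0.2384]
orientation: [-2.103, -2.333, -0.001]
wrist_force: [-0.3, -0.9, -0.3]
gripper_width: 0.0439
```

step_arm(
  motion=[
    [35,28,0,0,0,0],
    [35,28,0,0,0,0],
    [35,28,0,0,0,0],
    [35,28,0,0,0,0],
    [35,28,0,0,0,0],
    [35,28,0,0,0,0],
    [35,28,0,0,0,0],
    [35,28,0,0,0,0],
    [35,28,0,0,0,0],
    [35,28,0,0,0,0],
  ],
)

```text
clock: 2.1
ee_pos: [0.4224, -0.1429, 0.2386]
orientation: [-2.109, -2.328, 0.0]
wrist_force: [0.2, 0.0, 0.5]
gripper_width: 0.0442
```

```bash
cat >> h.py <<'E'
C=np.array([.5675,.3698]);TH=.098
def loc(p):
    d=np.array(p)[:2]-C;c,s=np.cos(TH),np.sin(TH);return np.array([c*d[0]+s*d[1],-s*d[0]+c*d[1]])
def st():
    from scipy.spatial.transform import Rotation as R
    s=state();M=R.from_rotvec(s["orientation"]).as_matrix()
    print("t",round(s["clock"],2),"pos",np.round(s["ee_pos"],4),"loc",loc(s["ee_pos"]).round(4),"yaw_y",np.arctan2(M[1,1],M[0,1]).round(4),"tz",M[:,2].round(3),"F",np.round(s["wrist_force"],1),"g",s["gripper_width"],"q",np.round(s["q"],2))
E
python3 -c "from h import *;st()"
```

```text
t 2.1 pos [ 0.4224 -0.1429  0.2386] loc [-0.1945 -0.496 ] yaw_y 0.0983 tz [-0.  0. -1.] F [0.2 0.  0.5] g 0.044185551281735964 q [-0.59  0.2   1.56 -0.    1.38 -0.69]
```

step_arm(
  motion=[
    [38,3.5,0,0,0,0],
    [38,3.5,0,0,0,0],
    [38,3.5,0,0,0,0],
    [38,3.5,0,0,0,0],
    [38,3.5,0,0,0,0],
    [38,3.5,0,0,0,0],
    [38,3.5,0,0,0,0],
    [38,3.5,0,0,0,0],
    [38,3.5,0,0,0,0],
    [38,3.5,0,0,0,0],
  ],
)

```text
clock: 3.1
ee_pos: [0.4189, 0.2385, 0.2386]
orientation: [-2.109, -2.328, 0.001]
wrist_force: [1.7, -0.6, 0.8]
gripper_width: 0.0439
```

step_arm(
  motion=[
    [0,0,25,0,0,0],
    [0,0,25,0,0,0],
    [0,0,25,0,0,0],
    [0,0,25,0,0,0],
    [0,0,25,0,0,0],
    [0,0,0,0,0,0],
    [0,0,0,0,0,0],
    [0,0,0,0,0,0],
    [0,0,0,0,0,0],
    [0,0,0,0,0,0],
  ],
)

```text
clock: 4.1
ee_pos: [0.4196, 0.237, 0.1145]
orientation: [2.109, 2.327, 0.002]
wrist_force: [0.4, 0.3, 0.5]
gripper_width: 0.0437
```

```bash
python3 -c "
from h import *
st();save('wrist','w1.png');f=save('scene','s2.png')
im=f['pixels'][190:370,170:400];cv2.imwrite('pics/s2c.png',cv2.resize(im,None,fx=3,fy=3,interpolation=2))"
```

```text
t 4.1 pos [0.4196 0.237  0.1145] loc [-0.1602 -0.1177] yaw_y 0.0984 tz [ 0.001  0.    -1.   ] F [0.4 0.3 0.5] g 0.04370090307885531 q [0.27 0.4  1.67 0.   1.06 0.17]
```

View pics/w1.png

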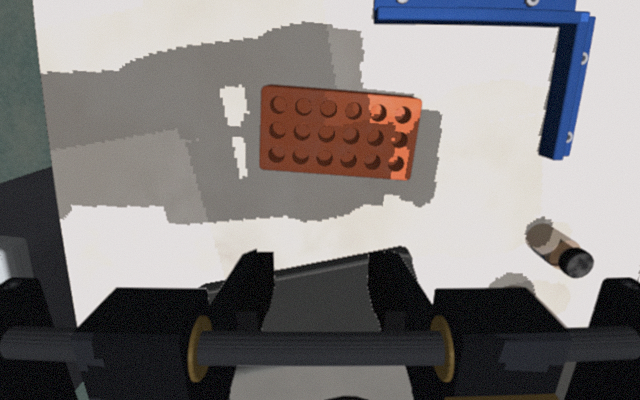

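View pics/s2c.png

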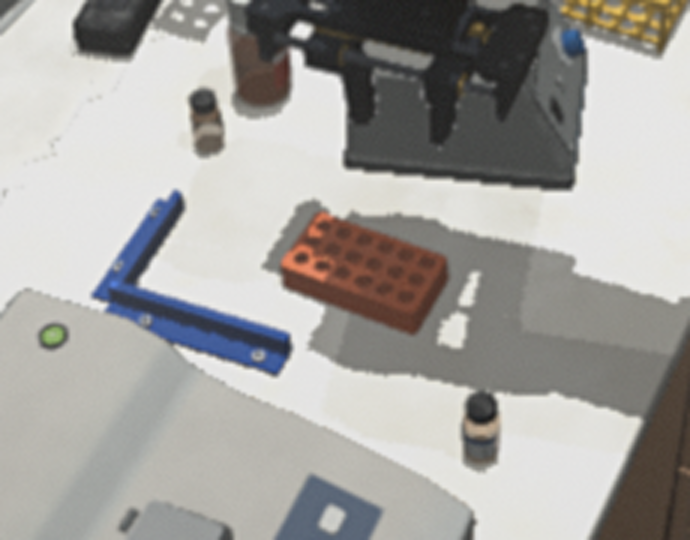

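The wrist view shows the rack's top corners at (262,86), (421,97), (410,179) and (262,170). The locator's inner corner is near (563,22), and the mixer's far-left corner is near (408,248). I'll cross-check these against the top view.

```bash
python3 - <<'E'
from h import *
f=load("w1.png")
for n,x,y,z in [("corner",563,23,.02),("longend",375,20,.02),("shortend",541,155,.02),("rNL",262,87,.024),("rFL",421,97,.024),("rFRbase",410,180,.0),("rNRbase",262,170,.0),("mix",408,250,.06),("mix",408,250,.08),("mix",210,285,.08)]:
  p=w(f,x,y,z);print(n,p.round(4),loc(p).round(4))
E
```

```text
corner [0.5628 0.3735 0.02  ] [-0.0043  0.0042]
longend [0.4418 0.3607 0.02  ] [-0.126   0.0032]
shortend [0.5722 0.2878 0.02  ] [-0.0034 -0.0821]
rNL [0.3741 0.3134 0.024 ] [-0.198  -0.0373]
rFL [0.4779 0.3174 0.024 ] [-0.0943 -0.0433]
rFRbase [0.4875 0.2552 0.    ] [-0.0908 -0.1062]
rNRbase [0.3732 0.2519 0.    ] [-0.2049 -0.0983]
mix [0.4771 0.2242 0.06  ] [-0.1043 -0.1361]
mix [0.4705 0.2337 0.08  ] [-0.1098 -0.126 ]
mix [0.3568 0.1991 0.08  ] [-0.2264 -0.1493]
```

step_arm(
  motion=[
    [-3,0,15,0,0,0],
    [0,0,15,0,0,0],
    [0,0,15,0,0,0],
    [0,0,15,0,0,0],
    [0,0,15,0,0,0],
    [0,0,12,0,0,0],
    [0,0,10,0,0,0],
    [0,0,5,0,0,0],
    [0,0,0,0,0,0],
    [0,0,0,0,0,0],
  ],
)

```text
clock: 5.2
ee_pos: [0.4198, 0.234, 0.0121]
orientation: [2.109, 2.328, 0.001]
wrist_force: [0.7, -0.5, -1.1]
gripper_width: 0.0439
```

step_arm(
  motion=[
    [3,0,0,0,0,0],
    [3,0,0,0,0,0],
    [3,0,0,0,0,0],
    [3,0,0,0,0,0],
    [3,0,0,0,0,0],
    [3,0,0,0,0,0],
    [3,0,0,0,0,0],
    [3,0,0,0,0,0],
    [0,0,0,0,0,0],
    [0,0,0,0,0,0],
  ],
)

```text
clock: 6.2
ee_pos: [0.4171, 0.2579, 0.0117]
orientation: [-2.109, -2.328, 0.0]
wrist_force: [0.0, -0.0, 0.4]
gripper_width: 0.0443
```

```bash
python3 -c "
from h import *
st();f=save('top','t2.png')
im=f['pixels'][135:275,170:345];cv2.imwrite('pics/t2c.png',cv2.resize(im,None,fx=4.2,fy=4.2,interpolation=2))"
```

```text
t 6.2 pos [0.4171 0.2579 0.0117] loc [-0.1606 -0.0967] yaw_y 0.0986 tz [-0.  0. -1.] F [ 0.  -0.   0.4] g 0.044273748966866464 q [0.31 0.58 1.76 0.   0.81 0.21]
```

View pics/t2c.png

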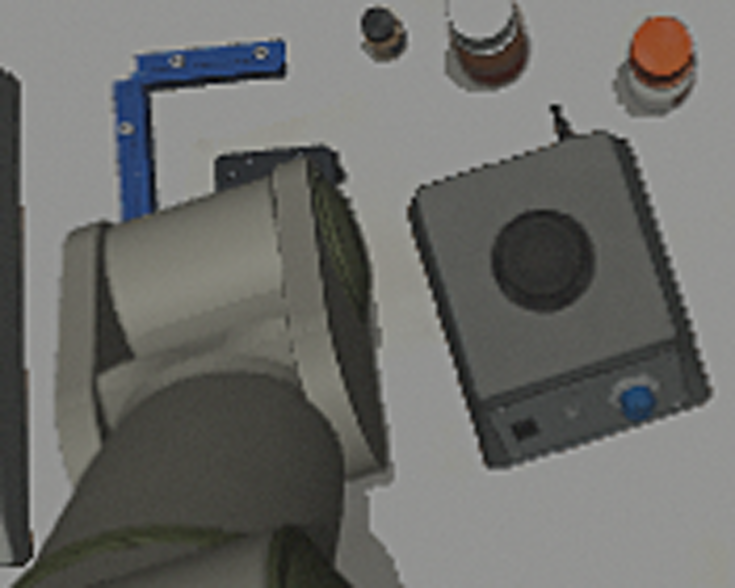

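The arm hides the rack from above, but the hand is well clear of the mixer. I'll continue the side push and judge it with the wrist camera.

step_arm(
  motion=[
    [3,0,0,0,0,0],
    [3,0,0,0,0,0],
    [3,0,0,0,0,0],
    [3,0,0,0,0,0],
    [3,0,0,0,0,0],
    [3,0,0,0,0,0],
    [3,0,0,0,0,0],
    [2,0,0,0,0,0],
    [0,0,0,0,0,0],
    [0,0,0,0,0,0],
  ],
)

```text
clock: 7.25
ee_pos: [0.415, 0.2808, 0.0118]
orientation: [-2.109, -2.328, -0.0]
wrist_force: [-0.7, -0.4, 0.4]
gripper_width: 0.0437
```

```bash
python3 -c "
from h import *
st();save('wrist','w2.png')"
```

```text
t 7.25 pos [0.415  0.2808 0.0118] loc [-0.1605 -0.0737] yaw_y 0.0984 tz [ 0.  0. -1.] F [-0.7 -0.4  0.4] g 0.04372095653968248 q [0.36 0.59 1.73 0.   0.82 0.26]
```

View pics/w2.png

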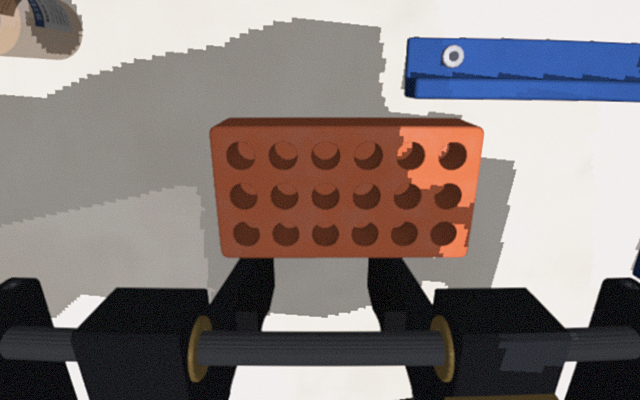

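The rack sits square on both fingertips: its top left edge runs from (210,127) to (484,127). The rail's inner edge runs from about (415,98) to (638,101).

```bash
python3 - <<'E'
from h import *
f=load("w2.png")
for n,x,y,z in [("rail0",417,97,.02),("rail1",638,101,.02),("rNL",210,127,.024),("rFL",484,127,.024),("rFR",469,257,.024),("rNR",223,257,.024)]:
  p=w(f,x,y,z);print(n,p.round(4),loc(p).round(4))
E
```

```text
rail0 [0.444 0.362 0.02 ] [-0.1236  0.0043]
rail1 [0.5332 0.3709 0.02  ] [-0.034   0.0045]
rNL [0.3666 0.3435 0.024 ] [-0.2026 -0.0065]
rFL [0.4707 0.3539 0.024 ] [-0.0979 -0.0064]
rFR [0.4778 0.2988 0.024 ] [-0.0962 -0.0619]
rNR [0.3721 0.2885 0.024 ] [-0.2025 -0.0618]
```

step_arm(
  motion=[
    [2,0,0,0,0,0],
    [2,0,0,0,0,0],
    [2,0,0,0,0,0],
    [1,0,0,0,0,0],
    [0,0,0,0,0,0],
    [-5,0,0,0,0,0],
    [-8,0,0,0,0,0],
    [0,0,-20,0,0,0],
    [0,0,-25,0,0,0],
    [0,0,-20,0,0,0],
  ],
)

```text
clock: 8.3
ee_pos: [0.4157, 0.274, 0.0778]
orientation: [2.11, 2.327, 0.0]
wrist_force: [0.1, -0.0, -0.6]
gripper_width: 0.0439
```

step_arm(
  motion=[
    [0,-25,0,0,0,0],
    [0,-25,0,0,0,0],
    [0,-25,0,0,0,0],
    [20,0,0,0,0,0],
    [20,0,0,0,0,0],
    [12,0,0,0,0,0],
    [0,0,0,0,0,0],
    [0,0,0,0,0,0],
    [0,0,0,0,0,0],
    [0,0,0,0,0,0],
  ],
  claw=-1,
)

```text
clock: 9.3
ee_pos: [0.336, 0.3185, 0.0767]
orientation: [-2.11, -2.327, 0.0]
wrist_force: [-0.8, -0.8, -0.1]
gripper_width: 0.0002
```

```bash
python3 -c "
from h import *
st();save('wrist','w3.png')"
```

```text
t 9.3 pos [0.336  0.3185 0.0767] loc [-0.2354 -0.0284] yaw_y 0.0976 tz [-0. -0. -1.] F [-0.8 -0.8 -0.1] g 0.00022722168588187983 q [ 0.5   0.43  1.77 -0.    0.94  0.4 ]
```

View pics/w3.png

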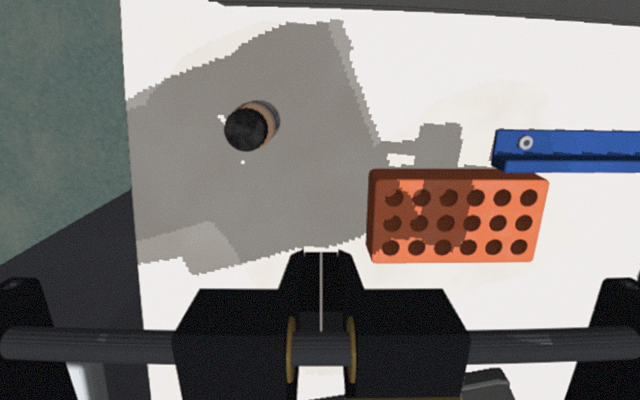

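The vial at (250,125) is clear of the fingers, and the rack is square with its near end at column ~372. Next I'll lower behind it and push along the rail.

step_arm(
  motion=[
    [0,0,20,0,0,0],
    [0,0,20,0,0,0],
    [0,0,15,0,0,0],
    [0,0,10,0,0,0],
    [0,0,0,0,0,0],
    [0,5,0,0,0,0],
    [0,5,0,0,0,0],
    [0,5,0,0,0,0],
    [0,5,0,0,0,0],
    [0,0,0,0,0,0],
  ],
)

```text
clock: 10.35
ee_pos: [0.3566, 0.3212, 0.012]
orientation: [2.11, 2.327, 0.002]
wrist_force: [1.0, -0.3, 0.7]
gripper_width: 0.0004
```

step_arm(
  motion=[
    [0,4,0,0,0,0],
    [0,4,0,0,0,0],
    [0,4,0,0,0,0],
    [0,4,0,0,0,0],
    [0,4,0,0,0,0],
    [0,4,0,0,0,0],
    [0,4,0,0,0,0],
    [0,4,0,0,0,0],
    [0,4,0,0,0,0],
    [0,4,0,0,0,0],
  ],
)

```text
clock: 11.35
ee_pos: [0.3959, 0.325, 0.0118]
orientation: [-2.109, -2.328, 0.0]
wrist_force: [-2.6, 0.2, 1.7]
gripper_width: 0.0005
```

```bash
python3 -c "
from h import *
st();save('wrist','w4.png')"
```

```text
t 11.35 pos [0.3959 0.325  0.0118] loc [-0.1752 -0.0278] yaw_y 0.0984 tz [-0. -0. -1.] F [-2.6  0.2  1.7] g 0.0004747739948425795 q [ 0.46  0.6   1.69 -0.    0.84  0.36]
```

View pics/w4.png

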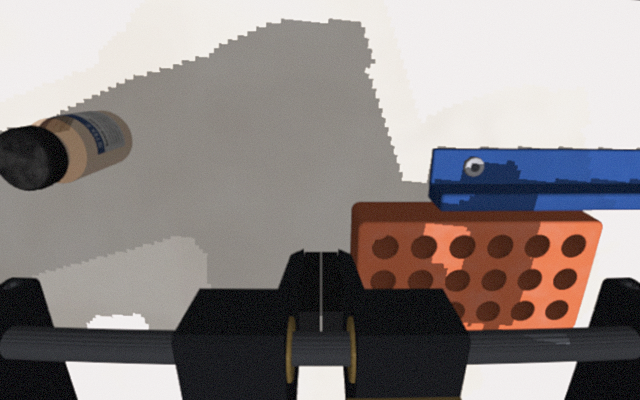

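The rack is within about 0.02 rad of the rail. Its top edge runs from (360,217) to (602,223), and the rail's from (440,207) to (640,208). I'll keep pushing.

step_arm(
  motion=[
    [0,4,0,0,0,0],
    [0,4,0,0,0,0],
    [0,4,0,0,0,0],
    [0,4,0,0,0,0],
    [0,4,0,0,0,0],
    [0,4,0,0,0,0],
    [0,4,0,0,0,0],
    [0,4,0,0,0,0],
    [0,4,0,0,0,0],
    [0,4,0,0,0,0],
  ],
)

```text
clock: 12.4
ee_pos: [0.4357, 0.3289, 0.0117]
orientation: [-2.109, -2.328, 0.0]
wrist_force: [-0.8, 0.6, 0.4]
gripper_width: 0.0004
```

step_arm(
  motion=[
    [0,1,0,0,0,0],
    [0,1,0,0,0,0],
    [0,1,0,0,0,0],
    [0,0,0,0,0,0],
    [0,0,0,0,0,0],
    [0,0,0,0,0,0],
    [0,0,0,0,0,0],
    [0,0,0,0,0,0],
    [0,0,0,0,0,0],
    [0,0,0,0,0,0],
  ],
)

```text
clock: 13.4
ee_pos: [0.4384, 0.3292, 0.0118]
orientation: [2.109, 2.328, 0.0]
wrist_force: [0.1, 0.6, 0.5]
gripper_width: 0.0002
```

```bash
python3 -c "
from h import *
st()"
```

```text
t 13.4 pos [0.4384 0.3292 0.0118] loc [-0.1325 -0.0277] yaw_y 0.0985 tz [ 0.  0. -1.] F [0.1 0.6 0.5] g 0.0002166171447337916 q [ 0.43  0.64  1.59 -0.    0.91  0.33]
```

step_arm(
  motion=[
    [0,1,0,0,0,0],
    [0,1,0,0,0,0],
    [0,1,0,0,0,0],
    [0,0,0,0,0,0],
    [0,0,0,0,0,0],
    [0,0,0,0,0,0],
    [0,0,0,0,0,0],
    [0,0,0,0,0,0],
    [0,0,0,0,0,0],
    [0,0,0,0,0,0],
  ],
)

```text
clock: 14.4
ee_pos: [0.4414, 0.3295, 0.0118]
orientation: [2.11, 2.328, 0.0]
wrist_force: [0.1, 0.0, -0.6]
gripper_width: 0.0006
```

step_arm(
  motion=[
    [0,-6,0,0,0,0],
    [0,-6,0,0,0,0],
    [0,0,-20,0,0,0],
    [0,0,-25,0,0,0],
    [0,0,-20,0,0,0],
    [-20,0,0,0,0,0],
    [-20,0,0,0,0,0],
    [-18,0,0,0,0,0],
    [0,24,0,0,0,0],
    [0,24,0,0,0,0],
  ],
)

```text
clock: 15.4
ee_pos: [0.4828, 0.2749, 0.077]
orientation: [-2.11, -2.327, 0.001]
wrist_force: [-0.6, -0.1, -0.5]
gripper_width: 0.0
```

step_arm(
  motion=[
    [0,24,0,0,0,0],
    [0,24,0,0,0,0],
    [0,0,0,0,0,0],
    [0,0,0,0,0,0],
    [0,0,20,0,0,0],
    [0,0,20,0,0,0],
    [0,0,15,0,0,0],
    [0,0,10,0,0,0],
    [0,0,0,0,0,0],
    [0,0,0,0,0,0],
  ],
  claw=0,
)

```text
clock: 16.4
ee_pos: [0.5304, 0.2802, 0.0123]
orientation: [2.109, 2.328, 0.001]
wrist_force: [0.6, 0.4, 0.1]
gripper_width: 0.0441
```

step_arm(
  motion=[
    [3,0,0,0,0,0],
    [3,0,0,0,0,0],
    [3,0,0,0,0,0],
    [3,0,0,0,0,0],
    [3,0,0,0,0,0],
    [2,0,0,0,0,0],
    [0,0,0,0,0,0],
    [0,0,0,0,0,0],
    [0,0,0,0,0,0],
    [0,0,0,0,0,0],
  ],
)

```text
clock: 17.4
ee_pos: [0.529, 0.2968, 0.0117]
orientation: [-2.11, -2.328, 0.0]
wrist_force: [0.5, 0.1, 0.3]
gripper_width: 0.044
```

```bash
python3 -c "
from h import *
st();save('wrist','w5.png')"
```

```text
t 17.4 pos [0.529  0.2968 0.0117] loc [-0.0454 -0.0688] yaw_y 0.0983 tz [-0. -0. -1.] F [0.5 0.1 0.3] g 0.04402924610110801 q [ 0.32  0.72  1.41 -0.    1.01  0.22]
```

View pics/w5.png

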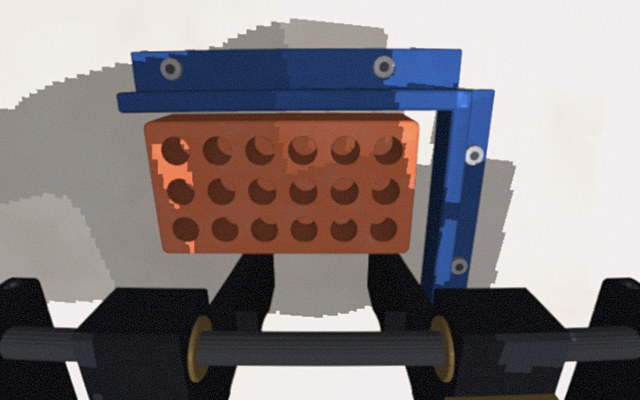

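The wrist view shows the rack's top left edge from (145,124) to (418,124), square to the fingers. The rail's inner edge runs from (118,111) to (437,112), and the short rail's inner top edge is at column ~437. So there are gaps to both rails.

```bash
python3 - <<'E'
from h import *
f=load("w5.png")
for n,x,y,z in [("rail0",119,110,.02),("corner",437,111,.02),("shortnear",422,285,.02),("rNL",145,124,.024),("rFL",418,124,.024),("rFR",408,252,.024),("rNR",163,252,.024)]:
  p=w(f,x,y,z);print(n,p.round(4),loc(p).round(4))
E
```

```text
rail0 [0.4434 0.3624 0.02  ] [-0.1242  0.0048]
corner [0.5667 0.3737 0.02  ] [-0.0004  0.004 ]
shortnear [0.5756 0.2969 0.02  ] [ 0.0009 -0.0733]
rNL [0.4555 0.3585 0.024 ] [-0.1126 -0.0003]
rFL [0.5591 0.3684 0.024 ] [-0.0085 -0.0006]
rFR [0.5648 0.3148 0.024 ] [-0.0081 -0.0544]
rNR [0.46   0.3043 0.024 ] [-0.1134 -0.0546]
```

step_arm(
  motion=[
    [1,0,0,0,0,0],
    [1,0,0,0,0,0],
    [1,0,0,0,0,0],
    [0.5,0,0,0,0,0],
    [0.5,0,0,0,0,0],
    [0,0,0,0,0,0],
    [0,0,0,0,0,0],
    [0,0,0,0,0,0],
    [0,0,0,0,0,0],
    [0,0,0,0,0,0],
  ],
)

```text
clock: 18.45
ee_pos: [0.5286, 0.301, 0.0117]
orientation: [-2.109, -2.328, 0.0]
wrist_force: [0.4, -0.8, 0.0]
gripper_width: 0.0443
```

step_arm(
  motion=[
    [0.5,0,0,0,0,0],
    [0,0,0,0,0,0],
    [0,0,0,0,0,0],
    [0,0,0,0,0,0],
    [0,0,0,0,0,0],
    [0,0,0,0,0,0],
    [0,0,0,0,0,0],
    [0,0,0,0,0,0],
    [0,0,0,0,0,0],
    [0,0,0,0,0,0],
  ],
)

```text
clock: 19.45
ee_pos: [0.5287, 0.3013, 0.0118]
orientation: [2.109, 2.328, 0.0]
wrist_force: [1.9, -5.2, -0.3]
gripper_width: 0.044
```

step_arm(
  motion=[
    [0.5,0,0,0,0,0],
    [0,0,0,0,0,0],
    [0,0,0,0,0,0],
    [0,0,0,0,0,0],
    [-5,0,0,0,0,0],
    [-5,0,0,0,0,0],
    [0,0,-20,0,0,0],
    [0,0,-25,0,0,0],
    [0,0,-20,0,0,0],
    [0,0,0,0,0,0],
  ],
)

```text
clock: 20.45
ee_pos: [0.5304, 0.2925, 0.0792]
orientation: [2.108, 2.327, 0.007]
wrist_force: [-0.7, 0.4, -0.3]
gripper_width: 0.0438
```

step_arm(
  motion=[
    [0,-30,0,0,0,0],
    [0,-30,0,0,0,0],
    [0,-30,0,0,0,0],
    [0,-15,0,0,0,0],
    [25,0,0,0,0,0],
    [25,0,0,0,0,0],
    [0,0,0,0,0,0],
    [0,0,0,0,0,0],
    [0,0,0,0,0,0],
    [0,0,0,0,0,0],
  ],
  claw=-1,
)

```text
clock: 21.45
ee_pos: [0.4201, 0.3307, 0.0765]
orientation: [-2.11, -2.327, 0.001]
wrist_force: [-0.2, 0.4, -0.2]
gripper_width: 0.0004
```

step_arm(
  motion=[
    [0,0,20,0,0,0],
    [0,0,20,0,0,0],
    [0,0,15,0,0,0],
    [0,0,10,0,0,0],
    [0,0,0,0,0,0],
    [0,4,0,0,0,0],
    [0,4,0,0,0,0],
    [0,3,0,0,0,0],
    [0,0,0,0,0,0],
    [0,0,0,0,0,0],
  ],
)

```text
clock: 22.45
ee_pos: [0.4311, 0.3325, 0.0119]
orientation: [2.109, 2.328, 0.0]
wrist_force: [-0.6, -0.5, -0.1]
gripper_width: 0.0002
```

```bash
python3 -c "
from h import *
st()"
```

```text
t 22.45 pos [0.4311 0.3325 0.0119] loc [-0.1394 -0.0238] yaw_y 0.0984 tz [ 0.  0. -1.] F [-0.6 -0.5 -0.1] g 0.00020925098771128477 q [0.44 0.64 1.6  0.   0.9  0.34]
```

step_arm(
  motion=[
    [0,2,0,0,0,0],
    [0,2,0,0,0,0],
    [0,2,0,0,0,0],
    [0,2,0,0,0,0],
    [0,2,0,0,0,0],
    [0,1,0,0,0,0],
    [0,0.5,0,0,0,0],
    [0,0,0,0,0,0],
    [0,0,0,0,0,0],
    [0,0,0,0,0,0],
  ],
)

```text
clock: 23.45
ee_pos: [0.4424, 0.3336, 0.0117]
orientation: [-2.109, -2.328, 0.0]
wrist_force: [-0.6, -1.1, -0.3]
gripper_width: 0.0003
```

step_arm(
  motion=[
    [0,0.5,0,0,0,0],
    [0,0,0,0,0,0],
    [0,0.5,0,0,0,0],
    [0,0,0,0,0,0],
    [0,0,0,0,0,0],
    [0,0,0,0,0,0],
    [0,0,0,0,0,0],
    [0,0,0,0,0,0],
    [0,0,0,0,0,0],
    [0,0,0,0,0,0],
  ],
)

```text
clock: 24.45
ee_pos: [0.4435, 0.3338, 0.0118]
orientation: [2.109, 2.328, 0.0]
wrist_force: [-0.3, -0.4, -0.7]
gripper_width: 0.0006
```

step_arm(
  motion=[
    [0,0.5,0,0,0,0],
    [0,0,0,0,0,0],
    [0,0.5,0,0,0,0],
    [0,0,0,0,0,0],
    [0,0.5,0,0,0,0],
    [0,0,0,0,0,0],
    [0,0,0,0,0,0],
    [0,0,0,0,0,0],
    [0,0,0,0,0,0],
    [0,0,0,0,0,0],
  ],
)

```text
clock: 25.45
ee_pos: [0.445, 0.3339, 0.0118]
orientation: [2.109, 2.328, 0.0]
wrist_force: [-0.9, 0.8, -0.1]
gripper_width: 0.0005
```

step_arm(
  motion=[
    [0,0.5,0,0,0,0],
    [0,0,0,0,0,0],
    [0,0.5,0,0,0,0],
    [0,0,0,0,0,0],
    [0,0,0,0,0,0],
    [0,0,0,0,0,0],
    [0,0,0,0,0,0],
    [0,0,0,0,0,0],
    [0,0,0,0,0,0],
    [0,0,0,0,0,0],
  ],
)

```text
clock: 26.45
ee_pos: [0.446, 0.334, 0.0118]
orientation: [2.109, 2.328, 0.0]
wrist_force: [-1.0, 0.3, -0.5]
gripper_width: 0.0005
```

```bash
python3 -c "
from h import *
st()"
```

```text
t 26.45 pos [0.446  0.334  0.0118] loc [-0.1245 -0.0238] yaw_y 0.0984 tz [ 0.  0. -1.] F [-1.   0.3 -0.5] g 0.0004603667016118403 q [ 0.43  0.66  1.56 -0.    0.92  0.33]
```

step_arm(
  motion=[
    [0,0.5,0,0,0,0],
    [0,0,0,0,0,0],
    [0,0.5,0,0,0,0],
    [0,0,0,0,0,0],
    [0,0,0,0,0,0],
    [0,0,0,0,0,0],
    [0,0,0,0,0,0],
    [0,0,0,0,0,0],
    [0,0,0,0,0,0],
    [0,0,0,0,0,0],
  ],
)

```text
clock: 27.45
ee_pos: [0.447, 0.3341, 0.0118]
orientation: [2.11, 2.328, 0.0]
wrist_force: [-0.3, -0.1, 1.1]
gripper_width: 0.0002
```

step_arm(
  motion=[
    [0,0.5,0,0,0,0],
    [0,0,0,0,0,0],
    [0,0.5,0,0,0,0],
    [0,0,0,0,0,0],
    [0,0,0,0,0,0],
    [0,0,0,0,0,0],
    [0,0,0,0,0,0],
    [0,0,0,0,0,0],
    [0,0,0,0,0,0],
    [0,0,0,0,0,0],
  ],
)

```text
clock: 28.45
ee_pos: [0.4479, 0.3342, 0.0118]
orientation: [2.11, 2.328, 0.0]
wrist_force: [-0.6, -0.3, 0.3]
gripper_width: 0.0003
```

```bash
python3 -c "
from h import *
st();f=save('wrist','w6.png')"
```

```text
t 28.45 pos [0.4479 0.3342 0.0118] loc [-0.1225 -0.0238] yaw_y 0.0984 tz [ 0.  0. -1.] F [-0.6 -0.3  0.3] g 0.00030152787872778395 q [0.43 0.66 1.56 0.   0.92 0.33]
```

View pics/w6.png

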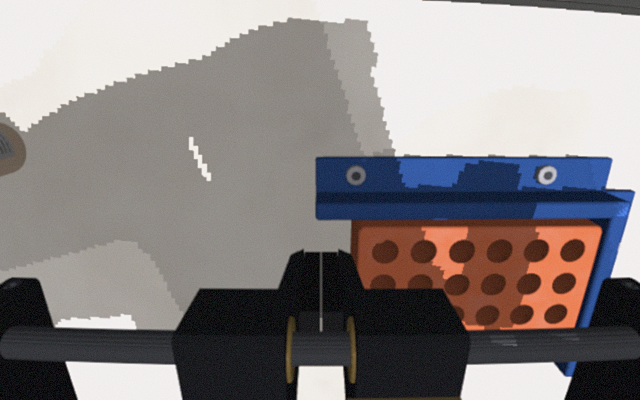

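The rack's left edge is flush with the rail, and its far edge at (602,224) is within a millimetre or two of the short rail. I'll go on in small steps until a force shows.

step_arm(
  motion=[
    [0,0.5,0,0,0,0],
    [0,0,0,0,0,0],
    [0,0.5,0,0,0,0],
    [0,0,0,0,0,0],
    [0,0,0,0,0,0],
    [0,0,0,0,0,0],
    [0,0,0,0,0,0],
    [0,0,0,0,0,0],
    [0,0,0,0,0,0],
    [0,0,0,0,0,0],
  ],
)

```text
clock: 29.5
ee_pos: [0.4489, 0.3343, 0.0118]
orientation: [-2.11, -2.328, -0.0]
wrist_force: [-0.5, -0.7, -0.4]
gripper_width: 0.0007
```

step_arm(
  motion=[
    [0,0.5,0,0,0,0],
    [0,0,0,0,0,0],
    [0,0,0,0,0,0],
    [0,0,0,0,0,0],
    [0,0,0,0,0,0],
    [0,0,0,0,0,0],
    [0,0,0,0,0,0],
    [0,0,0,0,0,0],
    [0,0,0,0,0,0],
    [0,0,0,0,0,0],
  ],
)

```text
clock: 30.5
ee_pos: [0.4494, 0.3343, 0.0117]
orientation: [-2.109, -2.328, -0.0]
wrist_force: [-0.8, -0.2, 0.1]
gripper_width: 0.0004
```

step_arm(
  motion=[
    [0,0.5,0,0,0,0],
    [0,0,0,0,0,0],
    [0,0.5,0,0,0,0],
    [0,0,0,0,0,0],
    [0,0,0,0,0,0],
    [0,0,0,0,0,0],
    [0,0,0,0,0,0],
    [0,0,0,0,0,0],
    [0,0,0,0,0,0],
    [0,0,0,0,0,0],
  ],
)

```text
clock: 31.5
ee_pos: [0.4505, 0.3344, 0.0118]
orientation: [2.109, 2.328, 0.0]
wrist_force: [0.1, 0.9, -1.3]
gripper_width: 0.0004
```

step_arm(
  motion=[
    [0,0.5,0,0,0,0],
    [0,0,0,0,0,0],
    [0,0,0,0,0,0],
    [0,0,0,0,0,0],
    [0,0,0,0,0,0],
    [0,0,0,0,0,0],
    [0,0,0,0,0,0],
    [0,0,0,0,0,0],
    [0,0,0,0,0,0],
    [0,0,0,0,0,0],
  ],
)

```text
clock: 32.5
ee_pos: [0.4509, 0.3345, 0.0117]
orientation: [-2.11, -2.328, 0.0]
wrist_force: [-1.2, -0.0, -0.2]
gripper_width: 0.0005
```

```bash
python3 - <<'E'
from h import *
f=load("w6.png")
for n,x,y,z in [("railend",317,217,.02),("rNL",357,222,.024),("rFL",602,225,.024),("rFR",580,328,.024),("short",577,328,.02),("innercorner",606,218,.02)]:
  p=w(f,x,y,z);print(n,p.round(4),loc(p).round(4))
f=grab_frame("wrist")["pixels"]
cv2.imwrite("pics/w7.png",cv2.resize(f[140:390,300:640],None,fx=2.3,fy=2.3,interpolation=2))
E
```

```text
railend [0.4436 0.3628 0.02  ] [-0.124   0.0052]
rNL [0.4602 0.3638 0.024 ] [-0.1074  0.0045]
rFL [0.5657 0.3724 0.024 ] [-0.0015  0.0028]
rFR [0.5749 0.3194 0.024 ] [ 0.0024 -0.0509]
short [0.5773 0.3164 0.02  ] [ 0.0045 -0.0541]
innercorner [0.5701 0.3745 0.02  ] [0.003  0.0044]
```

View pics/w7.png

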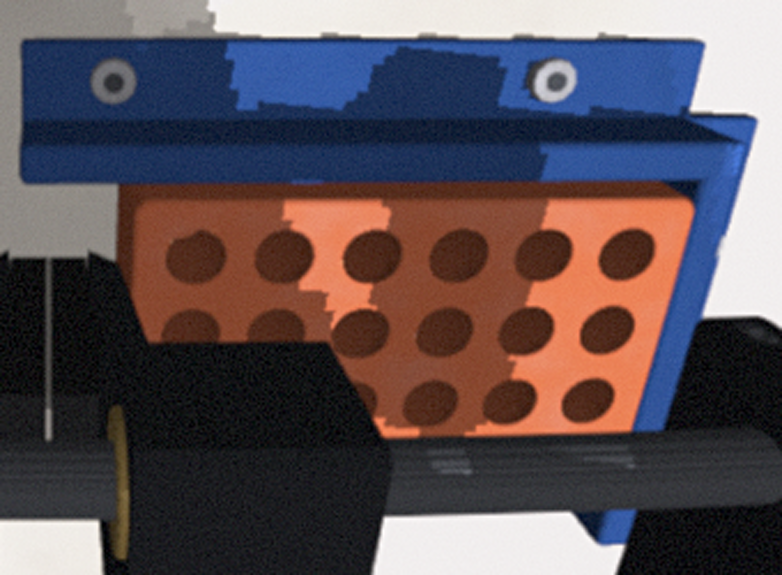

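The crop shows the long side flush, with a sliver of gap left at the short rail. The rail-end position also implies about 2 mm to go.

step_arm(
  motion=[
    [0,0.5,0,0,0,0],
    [0,0,0,0,0,0],
    [0,0.5,0,0,0,0],
    [0,0,0,0,0,0],
    [0,0.3,0,0,0,0],
    [0,0,0,0,0,0],
    [0,0,0,0,0,0],
    [0,0,0,0,0,0],
    [0,0,0,0,0,0],
    [0,0,0,0,0,0],
  ],
)

```text
clock: 33.55
ee_pos: [0.4523, 0.3346, 0.0118]
orientation: [2.109, 2.328, 0.0]
wrist_force: [-0.8, -0.4, 0.1]
gripper_width: 0.0005
```

step_arm(
  motion=[
    [0,0.5,0,0,0,0],
    [0,0,0,0,0,0],
    [0,0,0,0,0,0],
    [0,0,0,0,0,0],
    [0,0,0,0,0,0],
    [0,0,0,0,0,0],
    [0,0,0,0,0,0],
    [0,0,0,0,0,0],
    [0,0,0,0,0,0],
    [0,0,0,0,0,0],
  ],
)

```text
clock: 34.55
ee_pos: [0.4527, 0.3346, 0.0118]
orientation: [2.109, 2.328, 0.0]
wrist_force: [0.5, 0.0, 0.3]
gripper_width: 0.0
```

step_arm(
  motion=[
    [0,0.5,0,0,0,0],
    [0,0,0,0,0,0],
    [0,0,0,0,0,0],
    [0,0,0,0,0,0],
    [0,0,0,0,0,0],
    [0,0,0,0,0,0],
    [0,0,0,0,0,0],
    [0,0,0,0,0,0],
    [0,0,0,0,0,0],
    [0,0,0,0,0,0],
  ],
)

```text
clock: 35.55
ee_pos: [0.4531, 0.3347, 0.0117]
orientation: [-2.109, -2.328, 0.0]
wrist_force: [-2.1, -0.9, 2.6]
gripper_width: 0.0006
```

step_arm(
  motion=[
    [0,0.5,0,0,0,0],
    [0,0,0,0,0,0],
    [0,0,0,0,0,0],
    [0,0,0,0,0,0],
    [0,0,0,0,0,0],
    [0,0,0,0,0,0],
    [0,0,0,0,0,0],
    [0,0,0,0,0,0],
    [0,0,0,0,0,0],
    [0,0,0,0,0,0],
  ],
)

```text
clock: 36.55
ee_pos: [0.4531, 0.3347, 0.0117]
orientation: [-2.109, -2.328, 0.002]
wrist_force: [-5.1, -0.7, 2.9]
gripper_width: 0.0003
```

step_arm(
  motion=[
    [0,0.5,0,0,0,0],
    [0,0,0,0,0,0],
    [0,0,0,0,0,0],
    [0,0,0,0,0,0],
    [0,0,0,0,0,0],
    [0,0,0,0,0,0],
    [0,0,0,0,0,0],
    [0,0,0,0,0,0],
    [0,0,0,0,0,0],
    [0,0,0,0,0,0],
  ],
)

```text
clock: 37.55
ee_pos: [0.4532, 0.3346, 0.0117]
orientation: [-2.109, -2.327, 0.003]
wrist_force: [-7.1, -1.7, 3.6]
gripper_width: 0.0002
```

Firm contact with the short rail: the tool has stopped while the force rises to 7 N. Now I'll back off, rise and clear the view.

step_arm(
  motion=[
    [0,-3,0,0,0,0],
    [0,-8,0,0,0,0],
    [0,-8,0,0,0,0],
    [0,0,-30,0,0,0],
    [0,0,-40,0,0,0],
    [0,0,-40,0,0,0],
    [0,0,-40,0,0,0],
    [-30,-20,0,0,0,0],
    [-35,-10,0,0,0,0],
    [-40,0,0,0,0,0],
  ],
)

```text
clock: 38.55
ee_pos: [0.414, 0.2249, 0.162]
orientation: [2.107, 2.33, 0.001]
wrist_force: [1.2, -0.6, -0.7]
gripper_width: 0.0002
```

step_arm(
  motion=[
    [-40,0,0,0,0,0],
    [-40,0,0,0,0,0],
    [-40,0,0,0,0,0],
    [-40,0,0,0,0,0],
    [-40,0,0,0,0,0],
    [-30,0,0,0,0,0],
    [0,0,0,0,0,0],
    [0,0,0,0,0,0],
    [0,0,0,0,0,0],
    [0,0,0,0,0,0],
  ],
)

```text
clock: 39.55
ee_pos: [0.4381, -0.0024, 0.1618]
orientation: [-2.108, -2.33, -0.0]
wrist_force: [0.7, 0.9, -0.7]
gripper_width: 0.0005
```

```bash
python3 - <<'E'
from h import *
st();f=save("top","t9.png");g=load("top1.png")
b,gr,r=[f["pixels"][135:275,180:265,i].astype(int) for i in range(3)]
m=((r>110)&(r-b>60)).astype(np.uint8)
c=max(cv2.findContours(m,0,1)[0],key=cv2.contourArea)
q=cv2.boxPoints(cv2.minAreaRect(c))+[180,135]
P=np.array([w(f,*x,.024)[:2] for x in q])
print("box",P.round(4).tolist(),"centre",P.mean(0).round(4),loc(P.mean(0)).round(4))
e=P-np.roll(P,1,0);i=np.argmax(np.linalg.norm(e,axis=1));print("yaw",np.arctan(e[i,1]/e[i,0]).round(3),np.linalg.norm(e,axis=1).round(4))
d=np.abs(f["pixels"].astype(int)-g["pixels"]).max(2)
for n,(x0,y0,x1,y1) in dict(vial_a=(188,248,212,268),vial_b=(252,132,270,152),amber=(272,124,298,160),orangeb=(314,134,340,164),dish=(370,128,408,165),locator=(194,140,240,206)).items(): print(n,(d[y0:y1,x0:x1]>60).sum())
cc=f["pixels"][145:210,190:245]
bl=((cc[...,0].astype(int)-cc[...,2]>50)*1)
og=((cc[...,2].astype(int)-cc[...,0]>40)*2)
for row in (bl+og)[::1]: print("".join(".bo#"[k] for k in row))
E
```

```text
t 39.55 pos [ 0.4381 -0.0024  0.1618] loc [-0.1652 -0.3577] yaw_y 0.1001 tz [ 0.  0. -1.] F [ 0.7  0.9 -0.7] g 0.0005038850079981845 q [-0.28  0.27  1.72  0.    1.15 -0.38]
box [[0.5719, 0.3726], [0.5754, 0.3171], [0.4694, 0.3072], [0.4658, 0.362]] centre [0.5206 0.3397] [-0.0496 -0.0253]
yaw 0.1 [0.1066 0.0556 0.1065 0.0549]
vial_a 0
vial_b 0
amber 0
orangeb 111
dish 49
locator 1150
........................................bbbbbbbb.......
..............................bbbbbbbbbbb...bbbb.......
....................bbbbbbbbbbbbbbbbbbbb....bbbb.......
.............bbbbbbbb...bbbbbbbbbbbbbbbbb...bbbb.......
.............bbbbbbb....bbbbbbbbbbbb.b.bbbbbbbbb.......
.............bbbbbbb....bb.b..bbbbbbbbbbbbbbbbb........
.............bbb....bbbbbbbbbbbbbbbbbbbbbbbbbb.........
............bbbbbbbbbbbbbbbbbbbbbbbb...................
...........bbbbbbbbbbbbbbb....ooooo....................
.........bbbbbbb....ooooooooooooooo....................
........bbbbbbooooooooooooooooooooo....................
........bbbbbboooooooooo..ooo...ooo....................
........bbbbbboooo..ooo...ooo...ooo......
[... 2226 characters left out ...]
............................
..........b...bb.......................................
..........bbbbbbb......................................
..........bbbbbbb......................................
..........bbbbbbb......................................
..........bbbbbb.......................................
...........bb..........................................
.......................................................
.......................................................
.......................................................
.......................................................
.......................................................
.......................................................
```

```bash
python3 -c "
from bench import *
print(hand_in())"
```

```text
the job is handed in; nothing more can be done
None
```

The rack is in the corner of the locator, its long side against the long rail and its far end against the short rail, and the job was handed in at about 40 s of the 54 s.

I pushed it sideways with the two part-open fingertips to square it up, then along the long rail with the closed fingers. A second sideways push met the long rail at about 5 N. The last end push met the short rail, with the force rising to about 7 N and the tool no longer advancing. I then lifted the arm clear, so it was touching nothing at hand-in.

- **Rack angle:** the last top picture puts it at 0.100 rad, against 0.098 rad for the locator.
- **Rack position:** the same picture puts its centre at (-49.6, -25.3) mm in my first estimate of the locator frame. The x value is 0.4 mm outside the -50 mm limit. Later wrist views put the rails 3–6 mm further out than that estimate. So I relied on the rail contacts, and on the top picture showing no gap at either rail, rather than on that number.
- **Bystanders:** comparing the first and last top pictures, the two vials and the amber bottle had not moved. The areas around the orange bottle and dish had changed pixels; I put this down to the parked arm or its shadow, but did not check with another view. I did not compare the marker and yellow rack; the tool passed over that side only at about 0.24 m height.

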